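# Screw the seasoning pot shut and add it to the pile

### The arm

A 6-joint arm with a two-finger parallel gripper is mounted at the origin on the work surface. World frame = base frame: x ahead of the robot, y to its left, z up, the work surface at z = 0. Lengths are in m, angles in degrees, forces in N, time in s.
With the tool pointing down it reaches from about 0.25 to 0.725 m from the base axis. Payload 9.7 kg.
Tool frame: the origin (TCP) lies midway between the tips of the shut fingers; the grasp point (between the pads) lies 19 mm behind it; z points along the fingers, y is the line along which they close (so a half turn about z gives the same grasp; the last joint's range is limited). The gripper opens to 85 mm and grips with 20 to 120 N. Pads are 22 mm wide; open, the fingers measure 114 mm over their backs; the gripper's body (76 mm by 85 mm) begins 54 mm behind the grasp point. The pads swing forward as they close: fully open they stand 13 mm farther back than shut.
Start: joints at [64.343, 4.979, 10.078, 95.1, 0, 90], TCP at [0.238, 0.496, 0.206] pointing down, gripper open.
Joint ranges: [-179.16, 179.16], [-48.56, 103.87], [-65.8, 70.77], [-126.05, 130.52], [-82.76, 87.17], [-180, 180]. Speed limits (degrees/s): [127.2, 127.2, 147.25, 180, 180, 180].

### API

Orientations are given as [roll, pitch, yaw] about the fixed x, y, z axes, in that order (R = Rz(yaw) Ry(pitch) Rx(roll)).
In Python, from workcell import readout, imaging, bot, spotter gives the robot as it stands.
- The arm moves only by the shell command python3 -m jog 'ROWS' [FORCE]. ROWS is JSON, a list of rows, each an object with "rotation": the turn, a rotation vector about the world's x, y, z in degrees, a list of three; "translation": the shift along the world's x, y, z in mm, a list of three; "grip": the finger opening in mm, from 0 to 85.4. In form: [{"rotation": [wx, wy, wz], "translation": [dx, dy, dz], "grip": grip}, ...]. A call has 1 to 20 rows; each row is the pose to reach, as a shift and turn from the pose commanded when the call began; what a row does not reach only later rows make up. A row lasts 1/10 s, in which the tool goes at most 50 mm and 8.59 degrees, less where a joint would pass 70% of its speed; a pose out of reach is approached as far as the arm can. A call with a gripper value outside its range is refused whole. The fingers move at their own pace and stop on an object; FORCE is the grip in N (left out, the last holds). Time passes only in rows, so rows that repeat a pose let the fingers close. It gives the time, the measured TCP pose, the force, the opening and the grip force at its end, in the units of the state.
- readout.get_obs(): the state, without advancing time (a new reading comes with each control period).
- imaging.camera(name): name is "side" or "top" or "wrist"; returns (picture, depth): 384x512x3 uint8, red, green, blue; 384x512 float32, m along the optical axis (not along the pixel's ray), 0 where there is no reading.
- imaging.camera_info(name): a dict with "vertical_fov" (degrees; the focal length in pixels is half the picture's height over the tangent of half this angle, whatever the lens; pixels are square), "cx", "cy" (the principal point, pixels), "extrinsics" (4x4, takes a point from camera to world coordinates); the wrist camera has in their place "tool_from_camera" (4x4, takes a point from camera to tool coordinates, whose origin is the TCP and whose axes are the flange's). Camera axes: x right, y down, z forward; pixel columns grow to the right and rows downward; lengths in m; the calibration is good to about 2 mm. A picture is of the moment at which its call begins: read the wrist's pose just before it. camera_info takes no time and is no camera call.
- bot.job_done(): hands the job in; it is judged then, once.
Trained networks look in the newest picture that a camera, given by its name, has taken for a name from the list of things; names that differ only in an ending like _2 or _b are one class to them, and where a whole thing is asked for, a point or a joint stands for the part that bears it (a point fixed in the world has none). Each returns a list of dicts, best first, with "confidence" (0 to 1); they miss things now and then, are a little off and sometimes report something else, mostly with a low value. They report only what shows in the picture. A call takes as long as a camera call. They do not tell look-alikes from the thing itself.
- spotter.spot_in(camera, target): "box" ([centre column, centre row, width, height] in pixels, round what is visible of it).
- spotter.mark_of(camera, target): "uv" ([column, row] in pixels: a listed point, or the origin of a listed thing).
The state is a dict: "time": time; "q": joint angles; "qd": joint speeds; "joint_efforts": joint torques, N m; "ee_pos": TCP position; "tcp_rot": TCP orientation; "wrist_force": force on the tool from outside, world axes, zero at the start; "torque": the same for the moment, N m; "opening": finger opening in m; "grasp_force": force on a finger pad.
Only numpy, scipy, OpenCV 4.12 (cv2) and the standard library are available. Lean on these libraries where they do the work, as an engineer would, in place of code of your own. Each camera call takes 0.05 s, during which the arm holds its last target. There are 200 camera calls.

### The job

The square pot standing by itself still has its captive cap unscrewed: set it down in the capping cradle, let go of it, and there screw its cap fully home, clockwise, until it stops. Then take the closed pot by its sides and stack it upright, centred and square, on top of the pile of two closed pots, and let go. Keep the pots upright, do not shove the pile, and leave everything else where it is.

Things in the scene. Friction and masses are not known exactly. Their poses are not given: they have to be found in the camera images.
- pot: The pot to close: white square plastic body 64 x 64 x 34 mm with a grey round fluted cap (52 mm across, 14 mm high, flat top) centred on it, 48 mm high in all, 0.2 kg. Starts upright on the work surface, away from the pile. Origin: centre of its underside; z up, x and y square to its sides. Take it by two facing sides of the square body, above the cradle's lugs.
- cap (a joint): Turn of the pot's captive cap, rad: 0 = screwed fully home (hard stop), 2.6 = fully unscrewed; starts between 1.7 and 2.4, so it takes more than one grasp. Seen from above it closes clockwise. It turns in place about the pot's vertical axis without rising, cannot come off and stays where it is left (friction 0.12 N m: a free-standing pot may turn along).
- cap_top (a point): Centre of the flat top of the pot's cap, 48 mm above the pot's underside. The cap's fluted wall, to be gripped, reaches from 34 to 48 mm above the underside. A dark line on its top points at the dark mark on the shoulder (middle of the pot's +x side) when the cap is home.
- cradle: Capping cradle fixed to the work surface: aluminium plate 100 x 100 x 6 mm with four L-shaped corner lugs that rise 12 mm above the plate and keep the pot from turning. Between the lugs there is a 72 x 72 mm square space for the 64 mm pot. Origin: centre of the plate's underside; x and y along its sides; z up. The pot may stand in it in any of the four square directions.
- cradle_seat (a point): Centre of the seat on the top of the cradle's plate, 6 mm above the work surface: the centre of the pot's underside belongs here.
- stand: Low white board 100 x 100 x 6 mm fixed to the work surface, on which the pile stands. Origin: centre of its underside.
- pile_lower: Lower closed pot of the pile, loose, same shape and size as the pot (48 mm high with its cap), 0.2 kg. Origin: centre of its underside.
- pile_upper: Upper closed pot of the pile, loose, same shape and size. Origin: centre of its underside, 54 mm above the work surface; its flat cap top, on which the pot belongs, is 48 mm higher. x and y square to its sides.
- canister: Bystander: round steel canister 54 mm across, 75 mm high, standing among the task's things. Origin: centre of its underside.
- shaker: Bystander: round steel shaker 42 mm across, 74 mm high. Origin: centre of its underside.
- squat_jar: Bystander: round glass jar with a white lid, 68 mm across, 60 mm high. Origin: centre of its underside.
- ladle_spoon: Bystander: steel spoon lying at the left side.
- basting_brush: Bystander: wooden brush lying at the right side.
- torch: Bystander: hand torch about 300 mm long lying at the left side.
Mind the look-alikes: they are no part of the job. Leave any blue look-alike of the pile_upper alone.

How it is judged:
By the outcome, as a careful person would: the job done as asked, in the order asked, and still so for the second after the job is handed in, with the robot touching nothing.
It also fails if it takes over 69 s, if anything falls off the work surface, if the arm or the gripper's body presses on something with over 40 N, if the wrist force passes 120 N, or if a joint passes its speed limit or range.

## Working session

There is one attempt and no reset: what is moved stays moved. The work goes in short steps, Python scripts to look and compute and a shell command to move; the robot and the scene stay as the last step left them, time stands still between calls to the robot, and variables do not carry over. Pictures are saved under pics/ and viewed, at most 12 in all, crops included, and the job is handed in when it is done.

```bash
mkdir -p pics; ls; cat > h.py <<'E'
import numpy as np, cv2
from workcell import readout, imaging, bot, spotter
from scipy.spatial.transform import Rotation as R
def ext(name):
    i=imaging.camera_info(name)
    if name=='wrist':
        o=readout.get_obs(); T=np.eye(4); T[:3,3]=o['ee_pos']; T[:3,:3]=R.from_euler('xyz',o['tcp_rot'],degrees=True).as_matrix()
        E=T@np.array(i['tool_from_camera'])
    else: E=np.array(i['extrinsics'])
    f=192/np.tan(np.radians(i['vertical_fov'])/2)
    return E,f,i['cx'],i['cy']
def cloud(d,c):
    E,f,cx,cy=c; v,u=np.mgrid[:384,:512]
    P=np.stack([(u-cx)/f*d,(v-cy)/f*d,d],-1)@E[:3,:3].T+E[:3,3]
    P[d==0]=np.nan
    return P
def ray(uv,z,c):
    E,f,cx,cy=c; r=E[:3,:3]@np.array([(uv[0]-cx)/f,(uv[1]-cy)/f,1]); return E[:3,3]+r*(z-E[2,3])/r[2]
E
python3 - <<'E'
from h import *
o=readout.get_obs(); print(o)
out=[]
for n in ('top','side'):
    c=ext(n); p,d=imaging.camera(n); np.savez(f'{n}.npz',p=p,d=d)
    cv2.imwrite(f'pics/{n}0.png',p[:,:,::-1]); print(n,imaging.camera_info(n))
    P=cloud(d,c)
    for t in ('pot','cap_top','cradle_seat','cradle','stand','pile_upper'):
        for r in spotter.mark_of(n,t)[:4]:
            u=r['uv']; q=P[int(u[1]),int(u[0])]
            print(n,t,np.round(u),round(r['confidence'],2),np.round(q,3))
E
```

```text
pics
{'time': 0.0, 'q': array([ 6.43427998e+01,  5.00909825e+00,  1.00332218e+01,  9.51010979e+01,
       -6.39011256e-04,  9.00003701e+01]), 'qd': array([-0.02434695,  0.08734082,  0.04516914,  0.04118875,  0.00812702,
       -0.06583862]), 'joint_efforts': array([ 7.87475929e-04, -5.20386314e+01,  4.64805400e+01,  1.62004289e-02,
        1.27862822e-04,  8.26559216e-06]), 'ee_pos': array([0.23802176, 0.49551161, 0.20489128]), 'tcp_rot': array([-1.79923026e+02,  6.39507899e-04,  1.54342431e+02]), 'wrist_force': array([-0.12948839,  0.03687481,  0.46065978]), 'torque': array([-0.02488338,  0.02817696,  0.00604349]), 'grasp_force': 0.0, 'opening': 0.08513697629206281}
top {'vertical_fov': 45.12751052710614, 'cx': 260.05739313172296, 'cy': 191.88289666255247, 'extrinsics': array([[ 1.67800455e-02, -9.86748547e-01,  1.61386913e-01,
         3.09071131e-01],
       [-9.99858809e-01, -1.67036943e-02,  1.82995155e-03,
         2.09949133e-02],
       [ 8.90055619e-04, -1.61394833e-01, -9.86889515e-01,
         1.41731640e+00],
       [ 0.00000000e+00,  0.00000000e+00,  0.00000000e+00,
    
[... 443 characters left out ...]
02979, -0.25734982,  0.33597782,  0.02188916],
       [-0.4226102 , -0.50776802,  0.7507145 , -1.08695092],
       [-0.02259744, -0.82215735, -0.56881161,  0.89700875],
       [ 0.        ,  0.        ,  0.        ,  1.        ]])}
side pot [243. 219.] 0.93 [ 0.459 -0.059  0.03 ]
side pot [320. 245.] 0.19 [ 0.605 -0.233  0.011]
side cap_top [238. 205.] 0.6 [ 0.465 -0.011  0.046]
side cradle_seat [319. 248.] 0.59 [ 0.6   -0.237  0.006]
side cradle [316. 245.] 0.73 [ 0.601 -0.219  0.006]
side stand [219. 147.] 0.55 [0.556 0.361 0.028]
side pile_upper [263. 157.] 0.89 [0.636 0.171 0.065]
side pile_upper [238. 204.] 0.66 [ 0.464 -0.008  0.048]
side pile_upper [220. 184.] 0.57 [0.475 0.154 0.022]
```

```bash
python3 - <<'E'
import cv2
p=cv2.imread('pics/top0.png'); cv2.imwrite('pics/top0c.png',cv2.resize(p[100:300,130:390],(780,600),interpolation=cv2.INTER_CUBIC))
E
```

```text
(no output)
```

View pics/top0c.png

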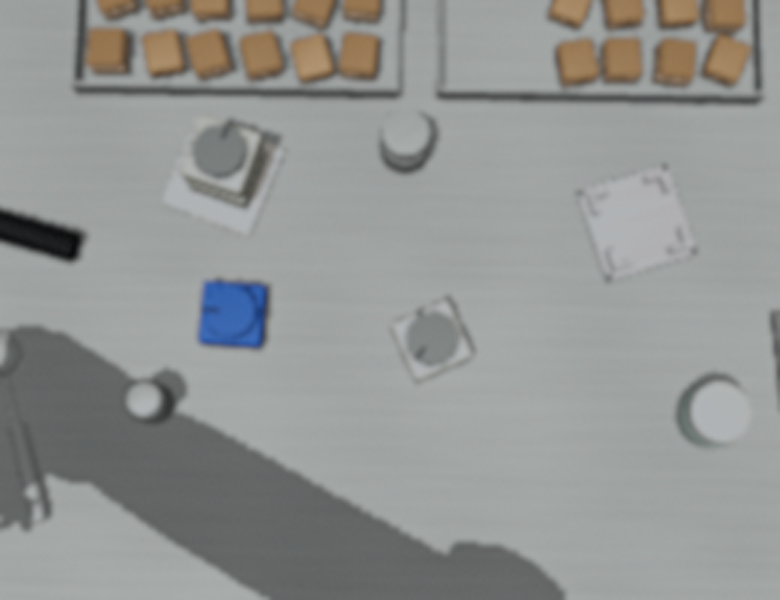

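View pics/side0.png

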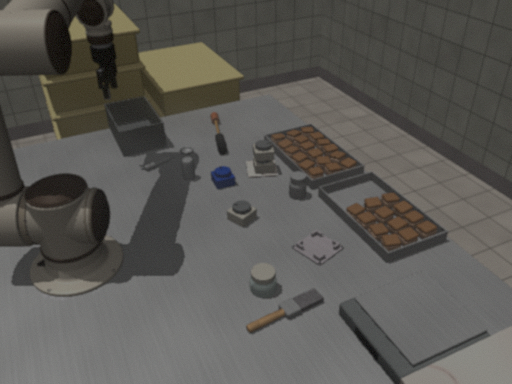

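Top: the loose pot at crop (432,340), the cradle at (635,222), the pile at (220,155) on its board, a blue look-alike at (233,313). Bystanders are a canister at (405,140), a shaker at (150,400) and a jar at (715,410). The side view agrees.

```bash
python3 -c "
from h import *
print(imaging.camera_info('wrist'))
d=np.load('top.npz'); P=cloud(d['d'],ext('top'))
for n,(u,v),z0,z1 in (('pot',(274,212),.02,.06),('pileup',(204,151),.092,.12),('cradle',(342,174),.003,.03)):
  r=np.zeros((384,512),bool); r[v-24:v+24,u-24:u+24]=1
  Q=P[r&(P[...,2]>z0)&(P[...,2]<z1)]; b=cv2.minAreaRect((Q[:,:2]*1000).astype(np.float32)); print(n,len(Q),b,np.median(Q[:,2]))
"
python3 -m jog '[{"rotation":[0,0,-36],"translation":[232,-516,45],"grip":85},{"rotation":[0,0,-36],"translation":[232,-516,45],"grip":85},{"rotation":[0,0,-36],"translation":[232,-516,45],"grip":85},{"rotation":[0,0,-36],"translation":[232,-516,45],"grip":85},{"rotation":[0,0,-36],"translation":[232,-516,45],"grip":85},{"rotation":[0,0,-36],"translation":[232,-516,45],"grip":85},{"rotation":[0,0,-36],"translation":[232,-516,45],"grip":85},{"rotation":[0,0,-36],"translation":[232,-516,45],"grip":85},{"rotation":[0,0,-36],"translation":[232,-516,45],"grip":85},{"rotation":[0,0,-36],"translation":[232,-516,45],"grip":85},{"rotation":[0,0,-36],"translation":[232,-516,45],"grip":85},{"rotation":[0,0,-36],"translation":[232,-516,45],"grip":85},{"rotation":[0,0,-36],"translation":[232,-516,45],"grip":85},{"rotation":[0,0,-36],"translation":[232,-516,45],"grip":85}]'
python3 - <<'E'
from h import *
c=ext('wrist'); p,d=imaging.camera('wrist'); np.savez('w1.npz',p=p,d=d,E=c[0]); cv2.imwrite('pics/w1.png',p[:,:,::-1])
o=readout.get_obs(); print(o['q'],o['time'],o['ee_pos'],o['tcp_rot'])
P=cloud(d,c)
for t in ('pot','cap_top'):
    for r in spotter.mark_of('wrist',t)[:2]: u=r['uv']; print(t,u,r['confidence'],P[int(u[1]),int(u[0])])
E
```

```text
{'vertical_fov': 62.7584481705754, 'cx': 258.48988130152503, 'cy': 190.6546215953653, 'tool_from_camera': array([[ 2.10329221e-04, -9.55682379e-01, -2.94399637e-01,
         7.62552885e-02],
       [ 9.99999949e-01,  1.30433766e-04,  2.91019240e-04,
         1.80512257e-04],
       [-2.39722306e-04, -2.94399683e-01,  9.55682358e-01,
        -1.69039924e-01],
       [ 0.00000000e+00,  0.00000000e+00,  0.00000000e+00,
         1.00000000e+00]])}
pot 452 ((473.41741943359375, -18.987945556640625), (64.80940246582031, 63.8431282043457), 25.263742446899414) 0.043507465290872016
pileup 266 ((647.2451171875, 194.23468017578125), (58.000732421875, 57.331180572509766), 72.53718566894531) 0.10137983517559479
cradle 970 ((603.3330688476562, -229.65481567382812), (146.96156311035156, 149.65965270996094), 89.83645629882812) 0.006234923920681701
time: 2.1
ee_pos: [0.47, -0.0203, 0.2505]
tcp_rot: [-180.0, -0.0, 118.3]
wrist_force: [-0.0, 0.8, 0.1]
opening: 0.0849
grasp_force: 0.0
[-2.40846559e+00 -4.63884870e+00  5.49689576e+00  1.00150762e+02
  1.23513314e-02  5.92390483e+01] 2.15 [ 0.46984315 -0.01969477  0.25055938] [-1.79993413e+02 -1.82942865e-02  1.18352483e+02]
pot [262.7, 155.6] 0.67 [ 0.47004434 -0.01260641  0.04996506]
cap_top [259.9, 156.3] 0.71 [ 0.467703   -0.01576051  0.04752287]
```

```bash
python3 - <<'E'
from h import *
w=np.load('w1.npz'); c=ext('wrist'); P=cloud(w['d'],(w['E'],)+c[1:])
for z0,z1 in ((.028,.042),(.044,.055)):
    m=(P[...,2]>z0)&(P[...,2]<z1); Q=P[m]; Q=Q[np.hypot(Q[:,0]-.472,Q[:,1]+.018)<.055]
    print(len(Q),cv2.minAreaRect((Q[:,:2]*1000).astype(np.float32)),np.median(Q[:,2]))
E
```

```text
1114 ((470.0118103027344, -16.696697235107422), (64.00640869140625, 64.19779205322266), 24.86920738220215) 0.034418216009273195
1493 ((469.849609375, -16.3702392578125), (53.45240783691406, 52.783668518066406), 59.443172454833984) 0.04856324293590286
```

View pics/w1.png

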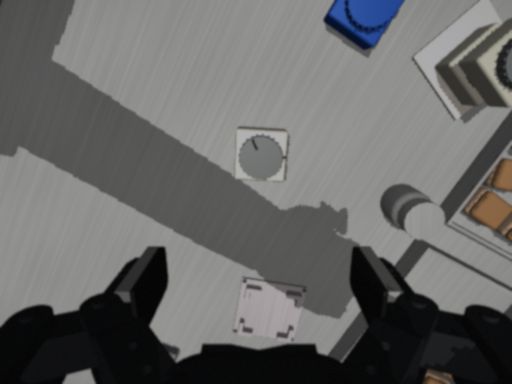

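Wrist picture: the pot at (262,155) has its shoulder mark at right (286,157). The cap line points up-left, so the cap is about 115° open. The cradle at (269,309) shows all four lugs.

```bash
python3 -m jog '[{"rotation":[0,0,-3.4],"translation":[0,3,-50],"grip":85},{"rotation":[0,0,-3.4],"translation":[0,3,-100],"grip":85},{"rotation":[0,0,-3.4],"translation":[0,3,-150],"grip":85},{"rotation":[0,0,-3.4],"translation":[0,3,-180],"grip":85},{"rotation":[0,0,-3.4],"translation":[0,3,-210],"grip":85},{"rotation":[0,0,-3.4],"translation":[0,3,-225],"grip":85},{"rotation":[0,0,-3.4],"translation":[0,3,-238],"grip":85},{"rotation":[0,0,-3.4],"translation":[0,3,-238],"grip":85},{"rotation":[0,0,-3.4],"translation":[0,3,-238],"grip":60},{"rotation":[0,0,-3.4],"translation":[0,3,-238],"grip":55},{"rotation":[0,0,-3.4],"translation":[0,3,-238],"grip":55},{"rotation":[0,0,-3.4],"translation":[0,3,-238],"grip":55},{"rotation":[0,0,-3.4],"translation":[0,3,-238],"grip":55},{"rotation":[0,0,-3.4],"translation":[0,3,-238],"grip":55},{"rotation":[0,0,-3.4],"translation":[0,3,-238],"grip":55}]' 40
python3 - <<'E'
from h import *
w=np.load('w1.npz'); c=ext('wrist'); P=cloud(w['d'],(w['E'],)+c[1:])
m=np.zeros((384,512),bool); m[265:345,220:315]=1
for z0,z1 in ((.004,.03),(.011,.03)):
    m2=m&(P[...,2]>z0)&(P[...,2]<z1); m2=cv2.morphologyEx(m2.astype(np.uint8),cv2.MORPH_OPEN,np.ones((2,2)))>0
    Q=P[m2]; print(len(Q),cv2.minAreaRect((Q[:,:2]*1000).astype(np.float32)),np.median(Q[:,2]))
cv2.imwrite('pics/cr.png',cv2.resize(w['p'][255:355,205:330,::-1],(750,600),interpolation=cv2.INTER_CUBIC))
E
```

```text
time: 3.75
ee_pos: [0.4701, -0.0173, 0.0126]
tcp_rot: [-180.0, -0.0, 114.9]
wrist_force: [-0.6, 1.2, -0.3]
opening: 0.0549
grasp_force: 0.0
3561 ((603.6849975585938, -233.03607177734375), (101.907958984375, 110.01773834228516), 18.592296600341797) nan
539 ((605.7972412109375, -236.4189453125), (88.6840591430664, 103.57479095458984), 18.49293327331543) nan
```

```bash
python3 - <<'E'
from h import *
c=ext('wrist'); p,d=imaging.camera('wrist'); s,ds=imaging.camera('side'); o=readout.get_obs(); print(o['opening'],o['grasp_force'],o['ee_pos'],o['wrist_force'])
s=cv2.resize(s[150:270,180:340],(512,384),interpolation=cv2.INTER_CUBIC)
cv2.imwrite('pics/w2.png',cv2.resize(np.vstack([p,s])[:,:,::-1],None,fx=.78,fy=.78))
P=cloud(ds,ext('side'))
E
```

```text
0.054908912457116106 0.0 [ 0.47012087 -0.01724264  0.01257619] [ 0.05732516 -0.87005961  0.94302624]
```

View pics/w2.png

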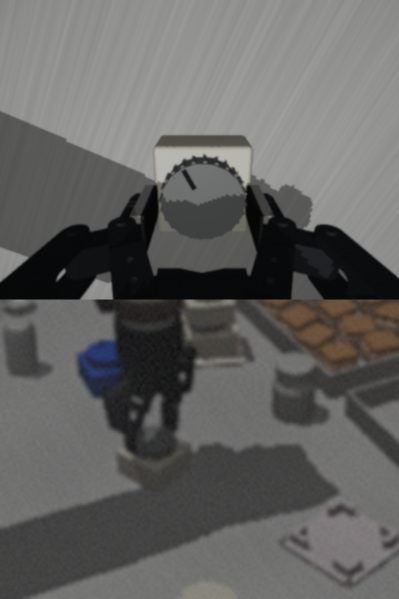

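Picture: the pot is upright between the fingers. The pads flank it at about columns 155 and 250, but the opening of 55 with no force needs explaining, so I'll check depth.

```bash
python3 - <<'E'
from h import *
c=ext('wrist'); p,d=imaging.camera('wrist'); P=cloud(d,c); T=np.linalg.inv(c[0])
o=readout.get_obs(); Rt=R.from_euler('xyz',o['tcp_rot'],degrees=True).as_matrix(); Q=(P-o['ee_pos'])@Rt
cap=P[235:265,240:280]; print('cap z',np.nanmedian(cap[...,2]))
for v in (185,200,215,230,245,260,275,290,305):
    print(v,[ (u,int(Q[v,u,1]*1000),int(P[v,u,2]*1000)) if np.isfinite(P[v,u,2]) else (u,) for u in (150,165,175,185,195,205,215,300,310,318,325,335,345)])
E
```

```text
cap z 0.04870380227528806
185 [(150, -65, 1), (165, -56, 0), (175, -50, 0), (185, -44, 1), (195, -38, 0), (205, -27, 28), (215, -22, 30), (300, 20, 30), (310, 25, 29), (318, 29, 29), (325, 39, 0), (335, 45, 0), (345, 51, 0)]
200 [(150, -66, 0), (165, -57, 0), (175, -51, 0), (185, -45, 0), (195, -38, 1), (205, -27, 33), (215, -21, 35), (300, 20, 34), (310, 24, 33), (318, 28, 34), (325, 39, 0), (335, 46, 0), (345, 51, 1)]
215 [(150, -67, 0), (165, -57, 1), (175, -52, 0), (185, -45, 0), (195, -39, 1), (205, -27, 34), (215, -22, 35), (300, 20, 35), (310, 25, 34), (318, 29, 35), (325, 40, 0), (335, 46, 0), (345, 52, 0)]
230 [(150, -68, 1), (165, -58, 0), (175, -52, 1), (185, -46, 0), (195, -40, 0), (205, -27, 34), (215, -20, 46), (300, 18, 49), (310, 25, 35), (318, 29, 35), (325, 41, 0), (335, 47, 0), (345, 53, 0)]
245 [(150, -69, 0), (165, -59, 1), (175, -53, 0), (185, -33, 55), (195, -28, 54), (205, -25, 46), (215, -20, 48), (300, 18, 48), (310, 23, 48), (318, 26, 49), (325, 28, 56), (335, 33, 55), (345, 54, 1)]
260 [(150, -70, 0), (165, -40, 61), (175, -34, 68), (185, -30, 68), (195, -27, 60), (205, -28, 35), (215, -21, 49), (300, 19, 49), (310, 23, 48), (318, 27, 51), (325, 27, 65), (335, 30, 69), (345, 36, 61)]
275 [(150, -71, 0), (165, -37, 72), (175, -31, 79), (185, -27, 78), (195, -27, 62), (205, -29, 34), (215, -21, 49), (300, 19, 49), (310, 24, 48), (318, 26, 54), (325, 26, 68), (335, 27, 78), (345, 31, 78)]
290 [(150, -37, 89), (165, -32, 89), (175, -28, 90), (185, -28, 79), (195, -28, 63), (205, -29, 35), (215, -23, 35), (300, 19, 49), (310, 27, 34), (318, 39, 0), (325, 26, 69), (335, 28, 80), (345, 28, 90)]
305 [(150, -34, 97), (165, -29, 98), (175, -26, 97), (185, -28, 79), (195, -43, 0), (205, -36, 0), (215, -29, 1), (300, 27, 0), (310, 34, 0), (318, 39, 0), (325, 26, 71), (335, 28, 80), (345, 26, 97)]
```

```bash
python3 - <<'E'
from h import *
def tips(P,Q,lab):
    m=(P[...,2]>.001)&(abs(Q[...,1])>.0255)&(abs(Q[...,1])<.06)&(abs(Q[...,0])<.03)&(Q[...,2]<-.02)&(Q[...,2]>-.09)
    for s in (-1,1):
        A=Q[m&(np.sign(Q[...,1])==s)]*1000; A=A[np.argsort(-A[:,2])]
        print(lab,s,len(A)); print(np.round(A[:400:25]).astype(int).tolist())
o=readout.get_obs(); Rt=R.from_euler('xyz',o['tcp_rot'],degrees=True).as_matrix()
c=ext('wrist'); p,d=imaging.camera('wrist'); P=cloud(d,c); tips(P,(P-o['ee_pos'])@Rt,'now')
w=np.load('w1.npz'); C=np.array(imaging.camera_info('wrist')['tool_from_camera']); Q=cloud(w['d'],(C,)+c[1:]); Pw=cloud(w['d'],(w['E'],)+c[1:])
m=(abs(Q[...,1])<.075)&(abs(Q[...,0])<.03)&(Q[...,2]<.03)
A=Q[m]*1000; A=A[np.argsort(-A[:,2])]; print(len(A),np.round(A[:400:20]).astype(int).tolist())
E
```

```text
now -1 8337
[[18, -32, -20], [-22, -31, -21], [21, -30, -21], [26, -31, -21], [9, -31, -21], [24, -30, -21], [-1, -29, -21], [14, -26, -21], [14, -31, -21], [3, -28, -22], [21, -29, -22], [22, -28, -22], [0, -28, -22], [-22, -29, -22], [-12, -29, -22], [0, -28, -22]]
now 1 8275
[[18, 32, -20], [22, 26, -21], [-26, 31, -21], [17, 30, -21], [28, 31, -21], [13, 30, -21], [16, 28, -21], [-23, 26, -21], [-22, 28, -22], [-11, 28, -22], [27, 30, -22], [-26, 30, -22], [-25, 30, -22], [18, 26, -22], [15, 27, -22], [27, 30, -22]]
35693 [[0, -43, -39], [-2, -43, -40], [8, 42, -40], [7, -43, -41], [1, 42, -41], [-4, 42, -42], [-3, 42, -42], [0, 42, -42], [-8, -43, -42], [10, -43, -43], [5, -43, -43], [7, 42, -43], [-3, 42, -44], [12, 46, -44], [8, -43, -44], [-1, -43, -44], [12, 43, -44], [10, 42, -44], [10, -43, -45], [-3, -43, -45]]
```

```bash
python3 - <<'E'
from h import *
c=ext('wrist'); C=np.array(imaging.camera_info('wrist')['tool_from_camera'])
w=np.load('w1.npz'); Q=cloud(w['d'],(C,)+c[1:])*1000
for lo,hi in ((0,15),(15,30),(38,47),(47,60)):
  m=(abs(Q[...,1])>=lo)&(abs(Q[...,1])<hi)&(Q[...,2]<30); A=Q[m]; print(lo,len(A),np.round(np.nanpercentile(A[:,2],[0,50,99,100])) if len(A) else '', np.round(np.nanpercentile(A[:,0],[0,50,100])) if len(A) else '')
print(np.round(Q[300:384:12,260]).tolist()); print(np.round(Q[250:384:12,160]).tolist())
E
```

```text
0 4850 [-121. -107.  -99.  -98.] [10. 12. 22.]
15 5389 [-120. -112. -101.  -98.] [10. 18. 21.]
38 7090 [-109.  -72.  -41.  -39.] [-11.  11.  19.]
47 7119 [-113.  -91.  -48.  -42.] [-12.   8.  16.]
[[-228.0, 2.0, 245.0], [-248.0, 2.0, 243.0], [-271.0, 2.0, 243.0], [-302.0, 2.0, 252.0], [-325.0, 2.0, 251.0], [12.0, -0.0, -106.0], [11.0, -0.0, -109.0]]
[[11.0, -43.0, -46.0], [7.0, -43.0, -48.0], [2.0, -43.0, -50.0], [-3.0, -43.0, -51.0], [-8.0, -43.0, -53.0], [-251.0, -156.0, 251.0], [-271.0, -157.0, 249.0], [-295.0, -159.0, 249.0], [17.0, -25.0, -106.0], [18.0, -23.0, -111.0], [18.0, -22.0, -114.0], [17.0, -22.0, -117.0]]
```

Depth shows that the fingertips and gripper body sit about 26 mm farther back than the reported TCP, so the fingers closed above the body. I'll reopen, go 33 mm lower and grip.

```bash
python3 -m jog '[{"rotation":[0,0,0],"translation":[0,0,0],"grip":85},{"rotation":[0,0,0],"translation":[0,0,0],"grip":85},{"rotation":[0,0,0],"translation":[0,0,0],"grip":85},{"rotation":[0,0,0],"translation":[0,0,0],"grip":85},{"rotation":[0,0,0],"translation":[0,0,-10],"grip":85},{"rotation":[0,0,0],"translation":[0,0,-22],"grip":85},{"rotation":[0,0,0],"translation":[0,0,-33],"grip":85},{"rotation":[0,0,0],"translation":[0,0,-33],"grip":55},{"rotation":[0,0,0],"translation":[0,0,-33],"grip":55},{"rotation":[0,0,0],"translation":[0,0,-33],"grip":55},{"rotation":[0,0,0],"translation":[0,0,-33],"grip":55},{"rotation":[0,0,0],"translation":[0,0,-33],"grip":55},{"rotation":[0,0,0],"translation":[0,0,-33],"grip":55}]' 40
```

```text
time: 5.25
ee_pos: [0.4702, -0.0172, -0.0203]
tcp_rot: [180.0, 0.0, 114.9]
wrist_force: [0.4, 0.2, -1.2]
opening: 0.0633
grasp_force: 46.1
```

```bash
python3 -m jog '[{"rotation":[0,0,0],"translation":[0,0,30],"grip":55},{"rotation":[0,0,0],"translation":[0,0,70],"grip":55},{"rotation":[0,0,-8],"translation":[0,-20,110],"grip":55},{"rotation":[0,0,-16],"translation":[5,-50,140],"grip":55},{"rotation":[0,0,-24],"translation":[10,-80,150],"grip":55},{"rotation":[0,0,-32],"translation":[15,-110,150],"grip":55},{"rotation":[0,0,-40],"translation":[20,-140,150],"grip":55},{"rotation":[0,0,-48],"translation":[25,-170,150],"grip":55},{"rotation":[0,0,-56],"translation":[30,-200,150],"grip":55},{"rotation":[0,0,-64],"translation":[30,-220,150],"grip":55},{"rotation":[0,0,-72],"translation":[30,-240,150],"grip":55},{"rotation":[0,0,-80],"translation":[30,-248,150],"grip":55},{"rotation":[0,0,-88],"translation":[30,-248,150],"grip":55},{"rotation":[0,0,-96.4],"translation":[30,-248,150],"grip":55},{"rotation":[0,0,-96.4],"translation":[30,-248,150],"grip":55},{"rotation":[0,0,-96.4],"translation":[30,-248,150],"grip":55},{"rotation":[0,0,-96.4],"translation":[30,-248,150],"grip":55}]' 40
python3 - <<'E'
from h import *
o=readout.get_obs(); print(o['q'],o['ee_pos'],o['tcp_rot'])
c=ext('wrist'); p,d=imaging.camera('wrist'); np.savez('w3.npz',p=p,d=d,E=c[0]); cv2.imwrite('pics/w3.png',p[:,:,::-1])
P=cloud(d,c)
for r in spotter.mark_of('wrist','cradle_seat')[:2]: print(r, ray(r['uv'],.006,c))
near=np.hypot(P[...,0]-.604,P[...,1]+.233)<.08
for z0,z1 in ((.004,.03),(.012,.03)):
    m2=near&(P[...,2]>z0)&(P[...,2]<z1); m2=cv2.morphologyEx(m2.astype(np.uint8),cv2.MORPH_OPEN,np.ones((2,2)))>0
    Q=P[m2]; print(len(Q),cv2.minAreaRect((Q[:,:2]*1000).astype(np.float32)),np.nanmedian(Q[:,2]))
E
```

```text
time: 6.95
ee_pos: [0.5001, -0.2651, 0.1296]
tcp_rot: [-180.0, -0.0, 18.7]
wrist_force: [-0.2, -0.1, -1.2]
opening: 0.0631
grasp_force: 46.1
[-2.79313513e+01  6.29532259e+00  3.09024637e+00  8.67959850e+01
  1.13179645e-03  1.33329127e+02] [ 0.50012552 -0.26514637  0.1296042 ] [-1.79998451e+02 -9.50711820e-05  1.87395213e+01]
{'uv': [257.9, 52.0], 'confidence': 0.75} [ 0.60250365 -0.22884763  0.006     ]
{'uv': [256.6, 248.8], 'confidence': 0.63} [ 0.42492917 -0.28760626  0.006     ]
13502 ((596.6373291015625, -231.8627471923828), (94.959228515625, 100.82117462158203), 18.26127815246582) 0.006827278305929552
1511 ((599.7119140625, -230.7994384765625), (85.61217498779297, 87.18820190429688), 18.091867446899414) 0.018450963412990767
```

View pics/w3.png

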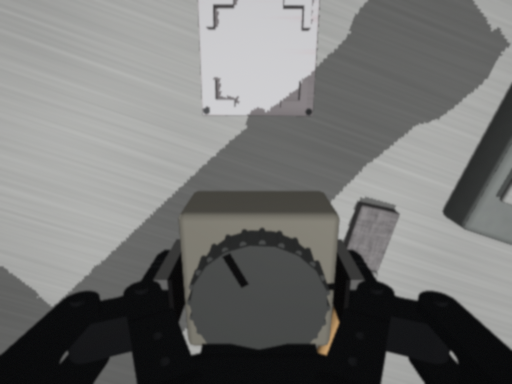

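Wrist view: the cradle is at (258,52) with its near edge at row 112. The held pot is upright at (260,280), with the cap line pointing up-left.

```bash
python3 - <<'E'
from h import *
w=np.load('w3.npz'); c=ext('wrist'); C=np.array(imaging.camera_info('wrist')['tool_from_camera']); Q=cloud(w['d'],(C,)+c[1:])*1000
for v in (196,200,204,208,212,216,222): print(v,np.round([np.nanmedian(Q[v,210:311,0]),np.nanmedian(Q[v,210:311,2])],1))
print('sides',[ (u,np.round(Q[216,u],1).tolist()) for u in (178,182,186,190,330,334,338,342)])
print('cap',np.round(np.nanmedian(Q[260:340,200:320],axis=(0,1)),1), 'cap left-right', [(u,np.round(Q[300,u]).tolist()) for u in (188,192,196,324,328,332)])
# front edge yaw: x along row 202
print(np.polyfit(Q[202,195:325,1],Q[202,195:325,0],1))
E
```

```text
196 [ 30.3 -33.7]
200 [ 30.3 -39.3]
204 [ 30.3 -44.5]
208 [ 30.3 -49.3]
212 [ 30.2 -53.5]
216 [ 29.2 -55.2]
222 [ 27.  -55.9]
sides [(178, [-44.0, -82.5, 128.3]), (182, [29.2, -30.5, -55.3]), (186, [29.0, -29.2, -54.7]), (190, [29.2, -27.4, -55.4]), (330, [28.9, 27.0, -54.6]), (334, [29.0, 28.5, -54.7]), (338, [28.3, 30.5, -53.1]), (342, [-43.9, 83.6, 128.0])]
cap [  2.   -0.7 -69.9] cap left-right [(188, [0.0, -27.0, -68.0]), (192, [2.0, -25.0, -70.0]), (196, [2.0, -24.0, -70.0]), (324, [2.0, 23.0, -70.0]), (328, [-8.0, 28.0, -56.0]), (332, [-10.0, 30.0, -54.0])]
[1.47901907e-03 3.03094966e+01]
```

```bash
python3 -m jog '[{"rotation":[0,0,-0.5],"translation":[40,14,0],"grip":55},{"rotation":[0,0,-0.5],"translation":[80,28,-20],"grip":55},{"rotation":[0,0,-0.5],"translation":[101,35,-50],"grip":55},{"rotation":[0,0,-0.5],"translation":[101,35,-90],"grip":55},{"rotation":[0,0,-0.5],"translation":[101,35,-115],"grip":55},{"rotation":[0,0,-0.5],"translation":[101,35,-120],"grip":55},{"rotation":[0,0,-0.5],"translation":[101,35,-128],"grip":55},{"rotation":[0,0,-0.5],"translation":[101,35,-135],"grip":55},{"rotation":[0,0,-0.5],"translation":[101,35,-135],"grip":55}]'
```

```text
time: 7.95
ee_pos: [0.6013, -0.2304, -0.005]
tcp_rot: [180.0, -0.0, 18.0]
wrist_force: [0.0, -0.4, -1.8]
opening: 0.0634
grasp_force: 46.0
```

No contact. Down onto the seat, release and rise; then look.

```bash
python3 -m jog '[{"rotation":[0,0,0],"translation":[0,0,-4],"grip":55},{"rotation":[0,0,0],"translation":[0,0,-8.5],"grip":55},{"rotation":[0,0,0],"translation":[0,0,-9],"grip":55},{"rotation":[0,0,0],"translation":[0,0,-9],"grip":85},{"rotation":[0,0,0],"translation":[0,0,-9],"grip":85},{"rotation":[0,0,0],"translation":[0,0,-9],"grip":85},{"rotation":[0,0,0],"translation":[0,0,-9],"grip":85},{"rotation":[0,0,0],"translation":[0,0,10],"grip":85},{"rotation":[0,0,0],"translation":[0,0,40],"grip":85},{"rotation":[0,0,0],"translation":[0,0,60],"grip":85},{"rotation":[0,0,0],"translation":[0,0,60],"grip":85}]'
python3 - <<'E'
from h import *
o=readout.get_obs(); print(o['q'],o['ee_pos'],o['tcp_rot'])
c=ext('wrist'); p,d=imaging.camera('wrist'); np.savez('w4.npz',p=p,d=d,E=c[0])
cv2.imwrite('pics/w4.png',p[:,:,::-1])
P=cloud(d,c); near=np.hypot(P[...,0]-.600,P[...,1]+.231)<.07
for z0,z1 in ((.034,.044),(.05,.06)):
    Q=P[near&(P[...,2]>z0)&(P[...,2]<z1)]; print(len(Q),cv2.minAreaRect((Q[:,:2]*1000).astype(np.float32)),np.nanmedian(Q[:,2]))
E
```

```text
time: 9.05
ee_pos: [0.6028, -0.2309, 0.0583]
tcp_rot: [179.8, -0.2, 18.0]
wrist_force: [0.8, -0.6, 0.2]
opening: 0.0851
grasp_force: 0.0
[-2.09547606e+01  1.73403330e+01  8.09956551e+00  8.04491424e+01
 -2.25045968e-03  1.41000808e+02] [ 0.60283807 -0.23087496  0.05833441] [179.80310729  -0.23957132  18.04483718]
3478 ((599.5807495117188, -229.67205810546875), (63.725067138671875, 64.24971008300781), 18.0909423828125) 0.04044574519947304
5641 ((599.0941772460938, -229.67677307128906), (53.707374572753906, 53.91665267944336), 83.62416076660156) 0.05464086112456237
```

View pics/w4.png

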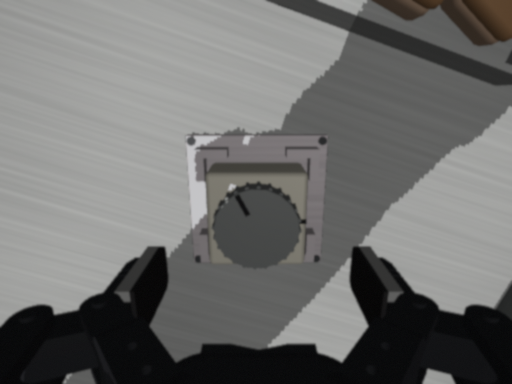

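The pot sits square in the cradle. Its mark is at (306,221), and the cap line at (241,205) leaves about 122° to close. I'll turn the wrist back 140° so a single clockwise sweep fits the joint range, then lower to the cap.

```bash
python3 -m jog '[{"rotation":[0,0,8.5],"translation":[-1,0.5,0],"grip":85},{"rotation":[0,0,17],"translation":[-1,0.5,0],"grip":85},{"rotation":[0,0,25.5],"translation":[-1,0.5,0],"grip":85},{"rotation":[0,0,34],"translation":[-1,0.5,0],"grip":85},{"rotation":[0,0,42.5],"translation":[-1,0.5,0],"grip":85},{"rotation":[0,0,51],"translation":[-1,0.5,0],"grip":85},{"rotation":[0,0,59.5],"translation":[-1,0.5,0],"grip":85},{"rotation":[0,0,68],"translation":[-1,0.5,0],"grip":85},{"rotation":[0,0,76.5],"translation":[-1,0.5,0],"grip":85},{"rotation":[0,0,85],"translation":[-1,0.5,0],"grip":85},{"rotation":[0,0,93.5],"translation":[-1,0.5,0],"grip":85},{"rotation":[0,0,102],"translation":[-1,0.5,0],"grip":85},{"rotation":[0,0,110.5],"translation":[-1,0.5,0],"grip":85},{"rotation":[0,0,119],"translation":[-1,0.5,0],"grip":85},{"rotation":[0,0,127.5],"translation":[-1,0.5,0],"grip":85},{"rotation":[0,0,136],"translation":[-1,0.5,-10],"grip":85},{"rotation":[0,0,140],"translation":[-1,0.5,-22],"grip":85},{"rotation":[0,0,140],"translation":[-1,0.5,-34],"grip":85},{"rotation":[0,0,140],"translation":[-1,0.5,-42],"grip":85},{"rotation":[0,0,140],"translation":[-1,0.5,-42],"grip":85}]'
python3 -m jog '[{"rotation":[0,0,0],"translation":[0,0,0],"grip":45},{"rotation":[0,0,0],"translation":[0,0,0],"grip":45},{"rotation":[0,0,0],"translation":[0,0,0],"grip":45},{"rotation":[0,0,0],"translation":[0,0,0],"grip":45},{"rotation":[0,0,0],"translation":[0,0,0],"grip":45},{"rotation":[0,0,0],"translation":[0,0,0],"grip":45},{"rotation":[0,0,0],"translation":[0,0,0],"grip":45}]' 35; python3 -c "
from h import *; o=readout.get_obs(); print(o['q'],o['torque'])"
```

```text
time: 11.1
ee_pos: [0.5991, -0.2293, 0.0105]
tcp_rot: [-180.0, -0.2, 157.9]
wrist_force: [-0.3, 0.4, 1.0]
opening: 0.0852
grasp_force: 0.0
time: 11.8
ee_pos: [0.6006, -0.2299, 0.0136]
tcp_rot: [180.0, 0.1, 158.0]
wrist_force: [-1.4, -0.0, 5.8]
opening: 0.0503
grasp_force: 36.8
[-2.09470748e+01  1.80759801e+01  4.04870278e+00  7.58820968e+01
  2.06246176e-03  1.02040375e+00] [ 0.10529725  0.18051956 -0.05866088]
```

```bash
python3 -m jog '[{"rotation":[0,0,-6],"translation":[0,0,0],"grip":45},{"rotation":[0,0,-12],"translation":[0,0,0],"grip":45},{"rotation":[0,0,-18],"translation":[0,0,0],"grip":45},{"rotation":[0,0,-24],"translation":[0,0,0],"grip":45},{"rotation":[0,0,-30],"translation":[0,0,0],"grip":45},{"rotation":[0,0,-36],"translation":[0,0,0],"grip":45},{"rotation":[0,0,-42],"translation":[0,0,0],"grip":45},{"rotation":[0,0,-48],"translation":[0,0,0],"grip":45},{"rotation":[0,0,-54],"translation":[0,0,0],"grip":45},{"rotation":[0,0,-60],"translation":[0,0,0],"grip":45},{"rotation":[0,0,-66],"translation":[0,0,0],"grip":45},{"rotation":[0,0,-72],"translation":[0,0,0],"grip":45},{"rotation":[0,0,-78],"translation":[0,0,0],"grip":45},{"rotation":[0,0,-84],"translation":[0,0,0],"grip":45},{"rotation":[0,0,-90],"translation":[0,0,0],"grip":45},{"rotation":[0,0,-96],"translation":[0,0,0],"grip":45},{"rotation":[0,0,-102],"translation":[0,0,0],"grip":45},{"rotation":[0,0,-106],"translation":[0,0,0],"grip":45},{"rotation":[0,0,-106],"translation":[0,0,0],"grip":45}]'; python3 - <<'E'
from h import *
o=readout.get_obs(); print(o['q'],o['torque'])
c=ext('wrist'); p,d=imaging.camera('wrist'); cv2.imwrite('pics/w5.png',p[100:,80:440,::-1])
E
```

```text
time: 13.7
ee_pos: [0.6003, -0.2301, 0.0136]
tcp_rot: [179.9, 0.0, 51.9]
wrist_force: [-2.0, -0.9, 6.4]
opening: 0.0502
grasp_force: 37.0
[-2.09583057e+01  1.80723244e+01  4.03929765e+00  7.59081268e+01
 -2.34716863e-02  1.07159804e+02] [-0.02392763  0.44613816 -0.16412221]
```

View pics/w5.png

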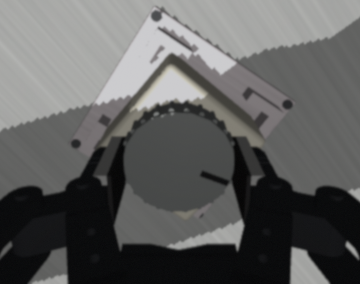

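The cap line (200,173)→(225,182) points about 14° short of the mark. I'll turn on to the stop.

```bash
python3 -m jog '[{"rotation":[0,0,-4],"translation":[0,0,0],"grip":45},{"rotation":[0,0,-8],"translation":[0,0,0],"grip":45},{"rotation":[0,0,-11],"translation":[0,0,0],"grip":45},{"rotation":[0,0,-14],"translation":[0,0,0],"grip":45},{"rotation":[0,0,-16],"translation":[0,0,0],"grip":45},{"rotation":[0,0,-18],"translation":[0,0,0],"grip":45},{"rotation":[0,0,-18],"translation":[0,0,0],"grip":45}]'; python3 -c "
from h import *; o=readout.get_obs(); print(o['q'],o['torque'])"
```

```text
time: 14.45
ee_pos: [0.6004, -0.23, 0.0136]
tcp_rot: [179.9, -0.0, 34.0]
wrist_force: [-1.7, -0.3, 7.2]
opening: 0.05
grasp_force: 37.0
[-2.09534589e+01  1.80725496e+01  4.04212356e+00  7.59025577e+01
 -1.64974954e-02  1.25082810e+02] [ 0.00884793  0.45551933 -0.05529474]
```

```bash
python3 -m jog '[{"rotation":[0,0,-3],"translation":[0,0,0],"grip":45},{"rotation":[0,0,-6],"translation":[0,0,0],"grip":45},{"rotation":[0,0,-6],"translation":[0,0,0],"grip":45}]'; python3 -c "
from h import *; o=readout.get_obs(); print(o['q'][5],o['torque'])"; python3 -m jog '[{"rotation":[0,0,-3],"translation":[0,0,0],"grip":45},{"rotation":[0,0,-6],"translation":[0,0,0],"grip":45},{"rotation":[0,0,-6],"translation":[0,0,0],"grip":45}]'; python3 - <<'E'
from h import *
o=readout.get_obs(); print(o['q'][5],o['torque'])
c=ext('wrist'); p,d=imaging.camera('wrist'); cv2.imwrite('pics/w6.png',p[100:,80:440,::-1])
E
```

```text
time: 14.75
ee_pos: [0.6015, -0.2299, 0.0136]
tcp_rot: [179.9, -0.1, 28.0]
wrist_force: [5.2, -0.7, 4.4]
opening: 0.0504
grasp_force: 36.9
131.0267246024809 [-0.12143987 -0.99641971  0.64790825]
time: 15.05
ee_pos: [0.6035, -0.2292, 0.0141]
tcp_rot: [179.9, -0.4, 22.1]
wrist_force: [12.8, 4.3, 3.2]
opening: 0.0505
grasp_force: 36.7
137.00908213930504 [ 0.66866446 -2.71418058  0.54025024]
```

View pics/w6.png

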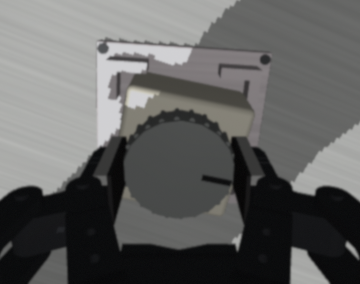

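The torque has jumped to about 0.65 N m, so the cap is on its stop. In the picture the line lies parallel to the pot's mark direction, and the pot has turned a few degrees against the lugs. Release and measure.

```bash
python3 -m jog '[{"rotation":[0,0,3],"translation":[0,0,0],"grip":45},{"rotation":[0,0,3],"translation":[0,0,0],"grip":85},{"rotation":[0,0,3],"translation":[0,0,0],"grip":85},{"rotation":[0,0,3],"translation":[0,0,0],"grip":85},{"rotation":[0,0,3],"translation":[0,0,0],"grip":85},{"rotation":[0,0,3],"translation":[0,0,25],"grip":85},{"rotation":[0,0,3],"translation":[0,0,47],"grip":85},{"rotation":[0,0,3],"translation":[0,0,47],"grip":85},{"rotation":[0,0,3],"translation":[0,0,47],"grip":85}]'
python3 - <<'E'
from h import *
o=readout.get_obs(); print(o['q'],o['ee_pos'],o['tcp_rot'])
c=ext('wrist'); p,d=imaging.camera('wrist'); np.savez('w7.npz',p=p,d=d,E=c[0])
cv2.imwrite('pics/w7.png',cv2.resize(p[100:310,130:390,::-1],(780,630))[:600])
P=cloud(d,c); near=np.hypot(P[...,0]-.600,P[...,1]+.231)<.07
for z0,z1 in ((.034,.044),(.05,.06)):
    Q=P[near&(P[...,2]>z0)&(P[...,2]<z1)]; print(len(Q),cv2.minAreaRect((Q[:,:2]*1000).astype(np.float32)),np.nanmedian(Q[:,2]))
E
```

```text
time: 16.0
ee_pos: [0.6002, -0.2299, 0.0597]
tcp_rot: [180.0, -0.0, 25.0]
wrist_force: [-0.2, 1.0, -1.7]
opening: 0.0853
grasp_force: 0.0
[-2.09578193e+01  1.72480955e+01  8.13243347e+00  8.08542614e+01
 -5.31522283e-03  1.34017387e+02] [ 0.60023633 -0.22993314  0.05965973] [ 1.79974678e+02 -1.70771728e-02  2.50247957e+01]
3426 ((599.058349609375, -229.1749267578125), (63.89118194580078, 64.32709503173828), 12.300467491149902) 0.04043141975723427
5615 ((598.89794921875, -229.08956909179688), (53.770938873291016, 53.625), 5.859592437744141) 0.054641260481145676
```

View pics/w7.png

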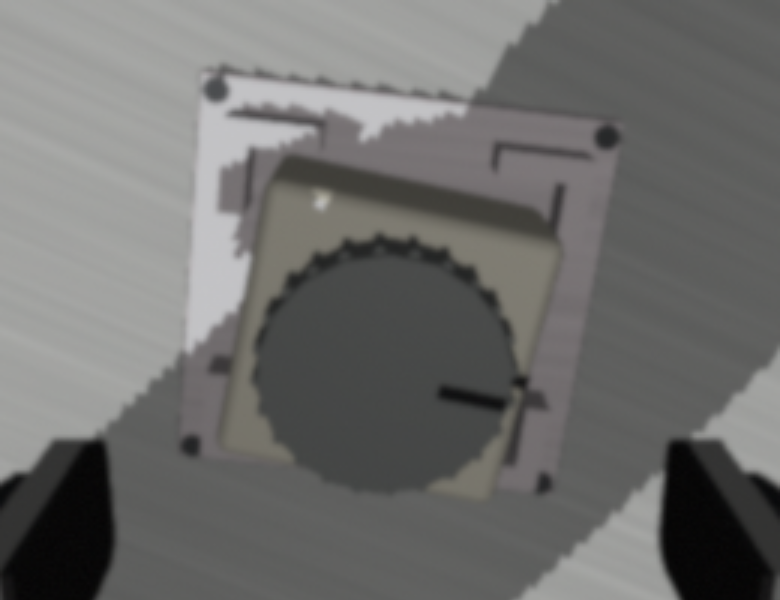

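The cap line (440,392)→(505,405) points at the mark and is square to the pot (within 1°): the cap is home. The pot is at 12.3°. I'll take it by its sides there, lift it, carry it to a viewpoint before the pile and look.

```bash
python3 -m jog '[{"rotation":[0,0,-7],"translation":[0,0.5,0],"grip":85},{"rotation":[0,0,-12.7],"translation":[0,0.5,-10],"grip":85},{"rotation":[0,0,-12.7],"translation":[0,0.5,-30],"grip":85},{"rotation":[0,0,-12.7],"translation":[0,0.5,-50],"grip":85},{"rotation":[0,0,-12.7],"translation":[0,0.5,-62],"grip":85},{"rotation":[0,0,-12.7],"translation":[0,0.5,-71],"grip":85},{"rotation":[0,0,-12.7],"translation":[0,0.5,-71],"grip":85},{"rotation":[0,0,-12.7],"translation":[0,0.5,-71],"grip":55},{"rotation":[0,0,-12.7],"translation":[0,0.5,-71],"grip":55},{"rotation":[0,0,-12.7],"translation":[0,0.5,-71],"grip":55},{"rotation":[0,0,-12.7],"translation":[0,0.5,-71],"grip":55},{"rotation":[0,0,-12.7],"translation":[0,0.5,-71],"grip":55},{"rotation":[0,0,-12.7],"translation":[0,0.5,-71],"grip":55},{"rotation":[0,0,-12.7],"translation":[0,0.5,-60],"grip":55},{"rotation":[0,0,-12.7],"translation":[0,0.5,-35],"grip":55},{"rotation":[0,0,-12.7],"translation":[0,0.5,0],"grip":55},{"rotation":[0,0,-12.7],"translation":[0,0.5,40],"grip":55},{"rotation":[0,0,-12.7],"translation":[0,0.5,80],"grip":55},{"rotation":[0,0,-12.7],"translation":[0,0.5,80],"grip":55}]' 45
```

```text
time: 17.95
ee_pos: [0.6021, -0.2299, 0.1463]
tcp_rot: [179.7, -0.4, 12.3]
wrist_force: [0.1, -0.9, -0.3]
opening: 0.063
grasp_force: 52.4
```

```bash
python3 -m jog '[{"rotation":[0,0,0],"translation":[0,10,30],"grip":55},{"rotation":[0,0,7],"translation":[0,40,50],"grip":55},{"rotation":[0,0,14],"translation":[0,80,50],"grip":55},{"rotation":[0,0,21],"translation":[0,120,50],"grip":55},{"rotation":[0,0,28],"translation":[0,160,50],"grip":55},{"rotation":[0,0,35],"translation":[5,200,50],"grip":55},{"rotation":[0,0,42],"translation":[10,240,50],"grip":55},{"rotation":[0,0,49],"translation":[15,280,50],"grip":55},{"rotation":[0,0,56],"translation":[20,310,50],"grip":55},{"rotation":[0,0,60],"translation":[20,330,50],"grip":55},{"rotation":[0,0,60],"translation":[20,339,50],"grip":55},{"rotation":[0,0,60],"translation":[20,339,50],"grip":55},{"rotation":[0,0,60],"translation":[20,339,50],"grip":55}]'
cat > m.py <<'E'
from h import *
import sys
o=readout.get_obs(); print(o['q'],o['ee_pos'],o['tcp_rot'],o['time'])
c=ext('wrist'); p,d=imaging.camera('wrist'); cv2.imwrite(sys.argv[1],p[:,:,::-1])
C=np.array(imaging.camera_info('wrist')['tool_from_camera']); Q=cloud(d,(C,)+c[1:])*1000
P=cloud(d,c); near=(np.hypot(P[...,0]-.647,P[...,1]-.194)<.07)
for z0,z1 in ((.08,.093),(.097,.108),(.003,.009)):
    m=near&(P[...,2]>z0)&(P[...,2]<z1)
    A=P[m]; print(len(A)); 
    if len(A)>50: print(cv2.minAreaRect((A[:,:2]*1000).astype(np.float32)),np.nanmedian(A[:,2]),'rows',np.where(m)[0].min())
for v in range(192,232,6):
    x=Q[v,215:306]; print(v,np.round(np.nanmedian(x,axis=0),1),np.round(np.polyfit(x[:,1],x[:,0],1),4) if np.isfinite(x).all() else '')
E
python3 m.py pics/w8.png
```

```text
time: 19.25
ee_pos: [0.62, 0.109, 0.1894]
tcp_rot: [-180.0, 0.0, 72.2]
wrist_force: [-0.2, 0.1, -2.0]
opening: 0.0633
grasp_force: 52.2
[ 9.97747414e+00  1.60259401e+01  2.09616393e+01  9.49648645e+01
 -1.85126511e-02  1.17752046e+02] [0.62001328 0.10897182 0.18937614] [-1.79982810e+02  2.99638347e-02  7.22254371e+01] 19.25
2668
((645.2926635742188, 195.29672241210938), (63.42652893066406, 64.25786590576172), 72.265380859375) 0.08846562210527958 rows 32
3909
((645.3463134765625, 195.77078247070312), (53.534393310546875, 53.28837203979492), 61.29344940185547) 0.10267920558635185 rows 35
2951
((643.687744140625, 198.99972534179688), (119.6043701171875, 122.9706802368164), 83.8994140625) 0.00669568641404894 rows 9
192 [ 31.2  -0.3 -27.4] [-8.00000e-04  3.12221e+01]
198 [ 31.2  -0.4 -36.3] [-3.30000e-03  3.12091e+01]
204 [ 31.2  -0.6 -44.2] 
210 [ 30.5  -0.4 -49.5] [-2.0000e-04  3.0506e+01]
216 [ 28.4  -0.4 -50.8] [7.1000e-03 2.8408e+01]
222 [ 25.9  -0.4 -51. ] [3.0000e-04 2.5835e+01]
228 [ 23.4  -0.5 -51.3] [-4.20000e-03  2.40131e+01]
```

View pics/w8.png

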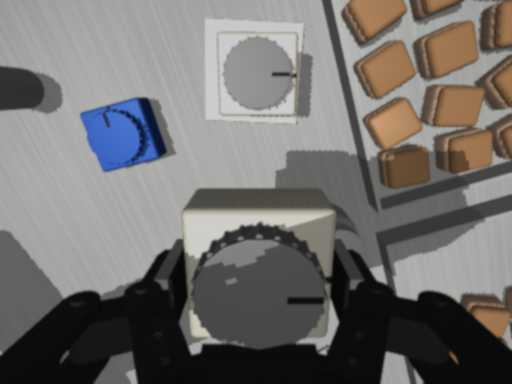

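The held pot and pile (258,72) are square to each other, both at about 72.2°. The pile centre is (645.3,195.3) and the held pot sits 0.8 mm behind the TCP. Moving over and down to about 2 mm above the pile.

```bash
python3 -m jog '[{"rotation":[0,0,0],"translation":[10,35,0],"grip":55},{"rotation":[0,0,0],"translation":[20,68,0],"grip":55},{"rotation":[0,0,0],"translation":[25.5,87,0],"grip":55},{"rotation":[0,0,0],"translation":[25.5,87,-20],"grip":55},{"rotation":[0,0,0],"translation":[25.5,87,-45],"grip":55},{"rotation":[0,0,0],"translation":[25.5,87,-70],"grip":55},{"rotation":[0,0,0],"translation":[25.5,87,-85],"grip":55},{"rotation":[0,0,0],"translation":[25.5,87,-95],"grip":55},{"rotation":[0,0,0],"translation":[25.5,87,-100],"grip":55},{"rotation":[0,0,0],"translation":[25.5,87,-103],"grip":55},{"rotation":[0,0,0],"translation":[25.5,87,-103],"grip":55},{"rotation":[0,0,0],"translation":[25.5,87,-103],"grip":55}]'
```

```text
time: 20.5
ee_pos: [0.646, 0.1968, 0.0875]
tcp_rot: [179.9, -0.0, 72.3]
wrist_force: [0.5, -0.3, -1.8]
opening: 0.0632
grasp_force: 52.2
```

```bash
python3 -m jog '[{"rotation":[0,0,0],"translation":[0,0,-0.7],"grip":55},{"rotation":[0,0,0],"translation":[0,0,-1.4],"grip":55},{"rotation":[0,0,0],"translation":[0,0,-1.4],"grip":55},{"rotation":[0,0,0],"translation":[0,0,-1.4],"grip":55}]'
```

```text
time: 20.9
ee_pos: [0.6459, 0.1969, 0.0858]
tcp_rot: [180.0, -0.0, 72.3]
wrist_force: [-0.2, -0.2, 2.7]
opening: 0.063
grasp_force: 52.7
```

The force sign flipped, so the pot is resting on the pile. Release and lift straight up.

```bash
python3 -m jog '[{"rotation":[0,0,0],"translation":[0,0,0],"grip":60},{"rotation":[0,0,0],"translation":[0,0,0],"grip":66},{"rotation":[0,0,0],"translation":[0,0,0],"grip":72},{"rotation":[0,0,0],"translation":[0,0,0],"grip":80},{"rotation":[0,0,0],"translation":[0,0,0],"grip":85},{"rotation":[0,0,0],"translation":[0,0,0],"grip":85},{"rotation":[0,0,0],"translation":[0,0,0],"grip":85},{"rotation":[0,0,0],"translation":[0,0,15],"grip":85},{"rotation":[0,0,0],"translation":[0,0,40],"grip":85},{"rotation":[0,0,0],"translation":[0,0,80],"grip":85},{"rotation":[0,0,0],"translation":[0,0,110],"grip":85},{"rotation":[0,0,0],"translation":[0,-30,110],"grip":85},{"rotation":[0,0,0],"translation":[-10,-60,110],"grip":85},{"rotation":[0,0,0],"translation":[-10,-60,110],"grip":85},{"rotation":[0,0,0],"translation":[-10,-60,110],"grip":85}]'
python3 - <<'E'
from h import *
c=ext('wrist'); p,d=imaging.camera('wrist'); s,_=imaging.camera('side')
cv2.imwrite('pics/w9.png',np.vstack([p,cv2.resize(s[100:220,200:320],(512,216))])[:,:,::-1])
P=cloud(d,c); near=np.hypot(P[...,0]-.645,P[...,1]-.195)<.07
for z0,z1 in ((.13,.14),(.146,.156),(.083,.092),(.003,.009)):
    A=P[near&(P[...,2]>z0)&(P[...,2]<z1)]; print(z0,len(A),cv2.minAreaRect((A[:,:2]*1000).astype(np.float32)) if len(A)>9 else '',np.nanmedian(A[:,2]))
E
```

```text
time: 22.4
ee_pos: [0.6358, 0.1363, 0.1966]
tcp_rot: [179.9, -0.1, 72.3]
wrist_force: [0.5, 0.9, -0.2]
opening: 0.0855
grasp_force: 0.0
0.13 3264 ((644.5930786132812, 196.46408081054688), (63.94422149658203, 64.16069030761719), 72.15473937988281) 0.13654729380624941
0.146 4875 ((644.8154907226562, 196.3922119140625), (53.35063171386719, 53.311683654785156), 34.42745590209961) 0.15072782425170206
0.083 0  nan
0.003 1349 ((645.528564453125, 197.22119140625), (131.23672485351562, 110.5276107788086), 68.98423767089844) 0.006746283191964131
  return np.nanmean(a, axis, out=out, keepdims=keepdims)
```

View pics/w9.png

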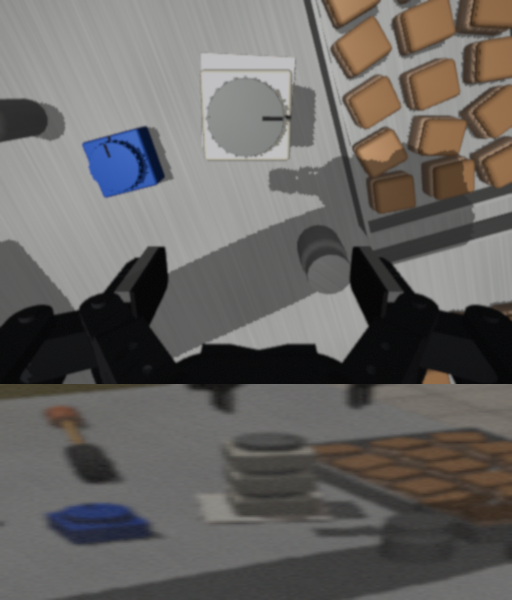

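The pot stands upright at (247,117) on the pile, with its cap line on the mark. It is square at 72.2° and centred within about 1.3 mm, and the side view shows three aligned pots. The arm is clear, so I'm handing in.

```bash
python3 -c "
from workcell import bot; print(bot.job_done())"
```

```text
the job is handed in; nothing more can be done
None
```

The pot was capped to the stop in the cradle, stacked upright and square on the pile (centred within about 1.3 mm), and the job was handed in after about 22.5 s of robot time; no verdict was returned.

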